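Free the jammed soap tray from the laundry trough

TASK

The wooden soap tray has got wedged slantwise in the cement trough, its corners caught beneath the turned-in rims. Turn it until it lies flat along the trough's long sides so that its corners come free, lift it out level, and set it down in the middle of the slatted drying board, lined up with the board's length, then let go. Leave the washboard, which lies off to the side, where it is.

Things in the scene. Friction and masses are not known exactly. Their poses are not given: they have to be found in the camera images.
- tray: Loose wooden tray 210 (x) x 96 (y) mm, walls 24 high, about 0.35 kg, soap and nail brush fixed inside. Carrying bar along x above its middle: 160 long, 16 thick (y), 74 to 100 mm above the underside, on end posts at x = +-72; pinch it across y, 86 mm up. Origin: centre of underside, z up. Starts flat on the trough's floor near its middle, turned 22 to 28 deg counter-clockwise from trough x.
- trough: Fixed cement trough, outside 290 (x) x 206 (y) mm, 54 high; inside 270 x 190, floor 8 thick. Rims on both long sides turn inwards, 44 to 54 mm above the shelf, leaving an opening 270 (x) x 136 (y): the tray comes up only lying along x within 10 deg, near the middle; else it can rise just 12 mm. Origin: centre of underside; x along its length.
- rack: Fixed slatted drying board of pale wood, 280 (x) x 150 (y) mm, flat top of five lengthwise slats 20 mm above the shelf. Origin: centre of underside; x along its length. It stands on one side of the middle of the work area, the trough on the other; either may be left or right.
- washboard: Bystander, loose: ribbed wooden washboard, 320 (x) x 150 (y) mm, 22 high, two side rails running past the ribbed face, lying at the far left of the work area. Not the place for the tray. Origin: centre of underside.
There are look-alikes about, which are no part of the job. Leave any blue or yellow look-alike of the tray alone.

How it is judged:
By the outcome, as a careful person would: the job done as asked, in the order asked, and still so for the second after the job is handed in, with the robot touching nothing.
It also fails if it takes over 42 s, if anything falls off the work surface, if the arm or the gripper's body presses on something with over 40 N, if the wrist force passes 120 N, or if a joint passes its speed limit or range.

ROBOT

A 6-joint arm with a two-finger parallel gripper is mounted at the origin on the work surface. World frame = base frame: x ahead of the robot, y to its left, z up, the work surface at z = 0. Lengths are in m, angles in rad, forces in N, time in s.
With the tool pointing down it reaches from about 0.325 to 0.875 m from the base axis. Payload 4.4 kg.
Tool frame: the origin (TCP) lies on the front face of the gripper's body, between the roots of the fingers; the fingertips stand 73 mm ahead of it and the grasp point (between the pads) lies 54 mm ahead of it; z points along the fingers, y is the line along which they close (so a half turn about z gives the same grasp; the last joint's range is limited). The gripper opens to 85 mm and grips with 20 to 120 N. Pads are 22 mm wide; open, the fingers measure 114 mm over their backs; the gripper's body (76 mm by 85 mm) begins 54 mm behind the grasp point. The pads swing forward as they close: fully open they stand 13 mm farther back than shut.
Start: joints at [0.978, 0.207, 1.542, -0, 1.393, -0.15], TCP at [0.246, 0.52, 0.304] pointing down, gripper open.
Joint ranges: [-2.73, 2.73], [-0.86, 2.22], [0.23, 2.46], [-1.11, 4.25], [0.08, 2.63], [-2.82, 2.82]. Speed limits (rad/s): [2.79, 2.79, 3.14, 3.14, 3.14, 3.14].

INTERFACE

Orientations are given as a unit quaternion [x, y, z, w].
In Python, from rig import robot gives the robot as it stands. The module is installed in compiled form; this text tells all that it offers. Calls block until the motion is done:
- robot.movep(position, orientation): joint-space move of the TCP to a pose.
- robot.servo_line(position, attitude=None, feed=0.15): straight line of the TCP; attitude=None keeps the orientation; feed is the mean speed in m/s.
- robot.goto_joints(angles): joint-space move.
- robot.gripper_open() and robot.clamp(newtons=None): open the fingers fully, or close them until they stop; newtons is the grip in N (None keeps the last).
- robot.pause(seconds).
- robot.ik(position, orientation): joint angles nearest the present ones, or None.
- robot.sense(): the state.
- robot.capture(name): name is "scene" or "top" or "wrist"; returns a dict with "frame" (480x640x3 uint8, red, green, blue), "z_map" (480x640 float32, m along the optical axis (not along the pixel's ray), 0 where there is no reading), "fx", "fy", "cx", "cy" (pixels), "k1" (the pictures are not rectified: a ray, as slopes to the right and down, at radius r is drawn at 1 + k1 r^2 times it, then the intrinsics apply), "camera_from_world" (4x4, takes a point from world to camera coordinates). Camera axes: x right, y up, looking along -z (the intrinsics and any distortion apply to the point x, -y, -z); pixel columns grow to the right and rows downward; lengths in m; the calibration is good to about 2 mm. A picture is of the moment at which its call begins.
A pose or a line that the arm cannot do raises robot.Unreachable and nothing moves.
- robot.job_done(): hands the job in; it is judged then, once.
The state is a dict: "time_s": time; "joint_pos": joint angles; "qd": joint speeds; "joint_efforts": joint torques, N m; "ee_pos": TCP position; "ee_rot": TCP orientation; "wrist_force": force on the tool from outside, world axes, zero at the start; "torque": the same for the moment, N m; "opening": finger opening in m; "finger_force": force on a finger pad.
Only numpy, scipy, OpenCV 4.12 (cv2) and the standard library are available. Lean on these libraries where they do the work, as an engineer would, in place of code of your own. Each camera call takes 0.05 s, during which the arm holds its last target. There are 200 camera calls.

## Working session

There is one attempt and no reset: what is moved stays moved. The work goes in short steps, each a Python script; the robot and the scene stay as the last script left them, time stands still between calls to the robot, and variables do not carry over. Pictures are saved under pics/ and viewed, at most 10 in all, crops included, and the job is handed in when it is done.

```bash
mkdir -p pics
cat > h.py <<'E'
import numpy as np, cv2, pickle
from rig import robot
def snap(name,tag):
    d=robot.capture(name); pickle.dump(d,open(f'pics/{tag}.pkl','wb'))
    cv2.imwrite(f'pics/{tag}.png',d['frame'][:,:,::-1]); return d
def load(tag): return pickle.load(open(f'pics/{tag}.pkl','rb'))
def world(d,u,v,z=None):
    """pixel -> world: by depth, or on plane of height z"""
    x,y=(u-d['cx'])/d['fx'],(v-d['cy'])/d['fy']; r=np.hypot(x,y); s=r
    for _ in range(20): s=r/(1+d['k1']*s*s)
    k=s/r if r else 1; ray=np.array([x*k,-y*k,-1])
    T=np.linalg.inv(d['camera_from_world']); R,c=T[:3,:3],T[:3,3]
    w=R@ray
    if z is None: t=float(np.median(d['z_map'][int(v)-1:int(v)+2,int(u)-1:int(u)+2]))
    else: t=(z-c[2])/w[2]
    return c+t*w
def quat(a):
    """tool down, tool y (closing line) at world angle a+90deg, tool x along a"""
    from scipy.spatial.transform import Rotation as R
    return (R.from_euler('z',a)*R.from_euler('x',np.pi)).as_quat()
E
python3 - <<'E'
from h import *
d=snap('top','t0'); snap('scene','s0'); print(d['k1'],d['fx'],robot.sense()['time_s'],robot.sense()['ee_rot'])
E
```

```text
-0.008578625650431227 600.2941547031264 0.1 [ 2.19560954e-01  9.75598210e-01 -9.86301244e-04 -3.83141326e-04]
```

View pics/t0.png

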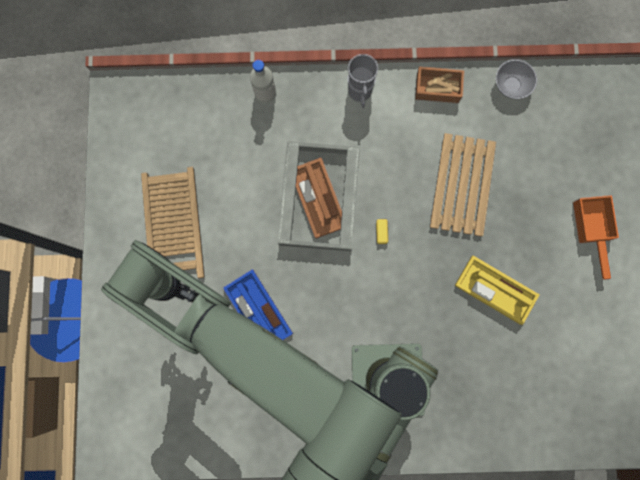

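View pics/s0.png

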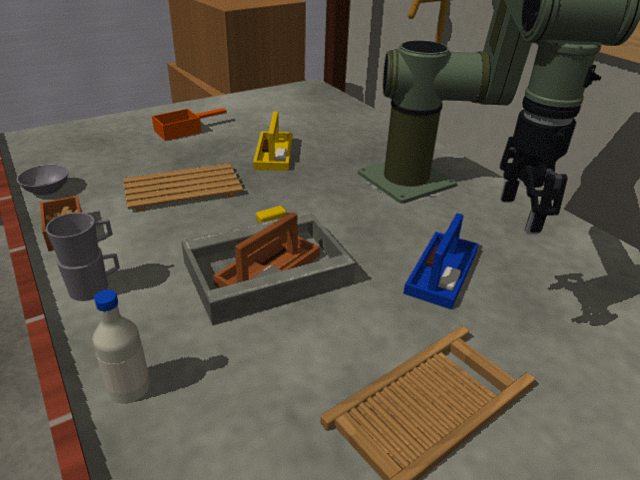

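The candidates are the brown tray in the trough (318,197), a blue one (258,305), a yellow one (497,290) and a brown peg box (440,85). The one in the trough fits, since it is wooden, has a carrying bar and sits slantwise under the rims. The slatted board at (463,185) is the rack, and the washboard is at (172,222). I'll enlarge the trough and rack to confirm.

Run:
```python
import cv2
i=cv2.imread('pics/t0.png'); a=cv2.resize(i[130:260,270:370],None,fx=4.4,fy=4.4,interpolation=2); b=cv2.resize(i[130:260,425:503],None,fx=4.4,fy=4.4,interpolation=2)
cv2.imwrite('pics/c0.png',cv2.hconcat([a,b]))
```

```text
(no output)
```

View pics/c0.png

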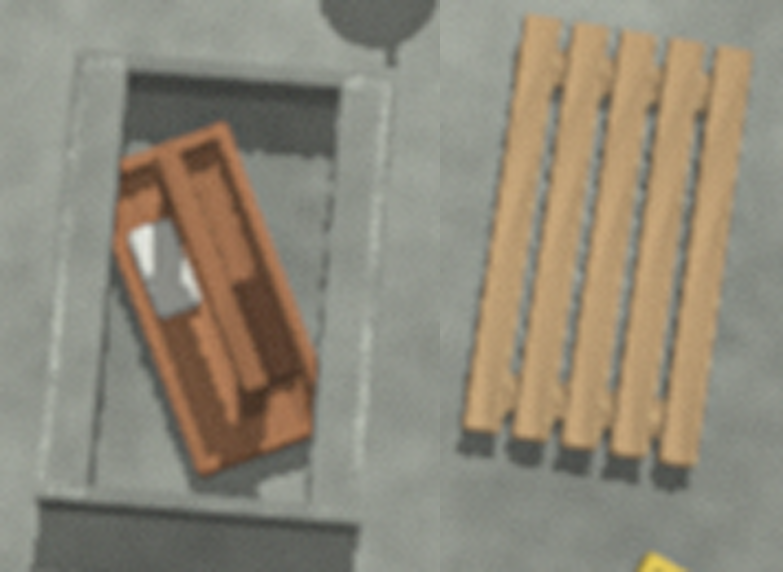

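The crop confirms it. The trough holds the brown tray with a bar from crop (173,155) to (252,388), soap and brush inside, and its corners are under both rims. The rack is on the right with five pale slats.

Run:
```python
from h import *
d=load('t0')
def P(pts,ox,z): return np.array([world(d,ox+x/4.4,130+y/4.4,z) for x,y in pts])
def rep(n,q): # order TL TR BR BL, long axis BL->TL
    c=q.mean(0); a=(q[0]+q[1]-q[2]-q[3])/2; w=(q[1]+q[2]-q[0]-q[3])/2
    print(n,c.round(4),np.degrees(np.arctan2(a[1],a[0])),np.linalg.norm(a[:2]),np.linalg.norm(w[:2]))
rep('trough',P([(78,55),(390,80),(357,522),(38,497)],270,.054))
rep('open',P([(128,72),(340,88),(308,500),(92,485)],270,.054))
rep('rack',P([(87,15),(310,48),(255,465),(23,430)],425,.02))
b=P([(173,155),(252,388)],270,.108); a=b[0]-b[1]
print('bar',b.mean(0),np.degrees(np.arctan2(a[1],a[0])),np.linalg.norm(a))
for q in (-6,18):pass
r=robot
c=b.mean(0)
for ang in (np.arctan2(a[1],a[0]),np.arctan2(a[1],a[0])+np.pi): 
    q=r.ik([c[0],c[1],.25],quat(ang)); print(q)
print(world(d,175,220,.02), d['z_map'][197,318], world(d,318,197))
```

```text
trough [0.5086 0.1752 0.054 ] -5.873599222834779 0.2859560903225637 0.19957055646291008
open [0.5098 0.1744 0.054 ] -5.868209795910032 0.26692575213884767 0.13530574617490634
rack [ 0.5386 -0.2347  0.02  ] -11.210358276819344 0.27933867183765404 0.1475764214152499
bar [0.50549912 0.1767345  0.108     ] 17.055373584946643 0.15345257916127897
[ 1.74666327e-01  1.74436881e-01  1.69603922e+00 -4.44089210e-16
  1.27111655e+00  1.44779023e+00]
[ 0.17466633  0.17443688  1.69603922  0.          1.27111655 -1.69380242]
[0.45415121 0.58305265 0.02      ] 1.6136032 [0.49154614 0.17773743 0.10332404]
```

Run:
```python
from h import *
robot.movep([.505,.177,.30],quat(np.radians(17)))
d=snap('wrist','w1'); s=robot.sense(); print(s['time_s'],s['ee_pos'],np.linalg.inv(d['camera_from_world'])[:3,3])
```

```text
1.7333 [0.50472399 0.17777143 0.29998882] [0.57332724 0.19872024 0.36952002]
```

View pics/w1.png

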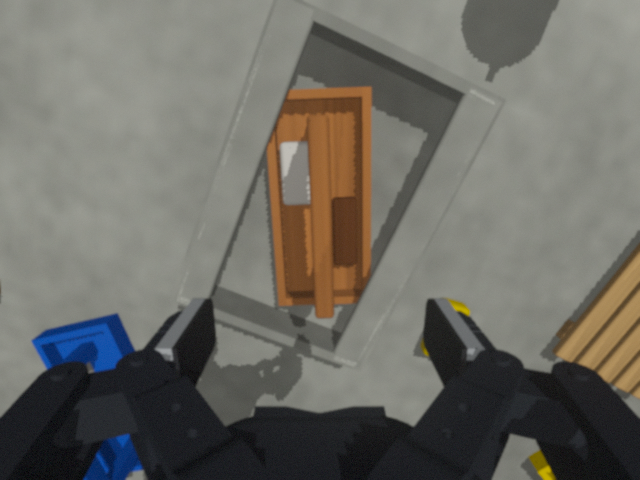

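The bar's top runs from (318,114) to (324,317). The trough's right outer edge runs from (504,100) to (353,366), and its left from (272,2) to (180,303).

Run:
```python
from h import *
d=load('w1')
W=lambda u,v,z:world(d,u,v,z)
def yaw(p,q): return np.degrees(np.arctan2(*(p-q)[[1,0]])),np.linalg.norm(p-q)
p,q=W(318,114,.108),W(324,317,.108); print('bar',(p+q)/2,yaw(p,q))
a,b,c,e=W(504,100,.054),W(353,366,.054),W(272,2,.054),W(180,303,.054)
print('trough',(a+b+c+e)/4,yaw(a,b),yaw(c,e))
```

```text
bar [0.50896551 0.17727541 0.108     ] (np.float64(18.820625735410303), np.float64(0.15748968004264663))
trough [0.50914402 0.17466114 0.054     ] (np.float64(-7.667675249088011), np.float64(0.2854654204936027)) (np.float64(-3.9908102646170613), np.float64(0.27723347141828875))
```

Run:
```python
from h import *
def st(m):
    s=robot.sense(); print(m,round(s['time_s'],2),s['ee_pos'].round(4) if hasattr(s['ee_pos'],'round') else s['ee_pos'],np.round(s['wrist_force'],1),np.round(s['torque'],2),round(s['opening'],4),s['finger_force'])
b=np.radians(18.3)
robot.movep([.507,.177,.22],quat(b)); robot.servo_line([.507,.177,.148],feed=.08); st('down')
robot.clamp(60); st('clamp')
robot.servo_line([.507,.177,.151],feed=.02); st('lift2')
for i,a in enumerate(np.linspace(18.3,-5.8,5)[1:]):
    f=(i+1)/4; robot.movep([.507+.002*f,.177-.0023*f,.151],quat(np.radians(a))); st(a)
snap('wrist','w2')
```

```text
down 3.2 [0.5075 0.1771 0.1485] [ 0.3 -0.2  0.7] [ 0.04 -0.03  0.01] 0.0852 0.0
clamp 3.84 [0.5072 0.1769 0.1482] [ 0.9 -0.9  0.8] [-0.07 -0.02 -0.01] 0.015 59.48728144168854
lift2 4.14 [0.5062 0.1769 0.1502] [ 0.3  1.1 -4.5] [-0.02  0.02 -0.03] 0.0151 58.545355796813965
12.275 4.39 [0.507  0.1764 0.1505] [-0.3  0.1 -3.6] [-0.06  0.    0.02] 0.0152 58.585288524627686
6.25 4.64 [0.5078 0.1758 0.1508] [-1.4 -0.2 -4.8] [-0.04  0.05 -0.  ] 0.0153 58.58755588531494
0.22499999999999787 4.89 [0.5084 0.1753 0.1509] [-0.8  0.  -5.3] [-0.   -0.    0.06] 0.0152 58.58757555484772
-5.8 5.14 [0.509  0.1747 0.151 ] [ 0.6  0.2 -4.7] [-0.01  0.01 -0.02] 0.0152 58.587689995765686
```

View pics/w2.png

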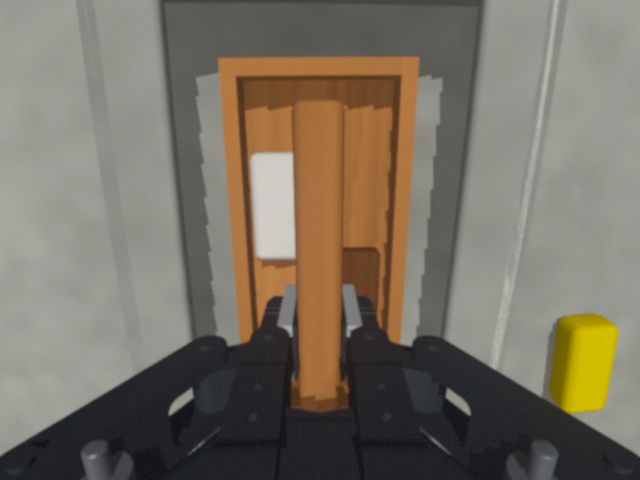

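The tray lies along the trough. In the picture it spans columns 220–418, evenly between the rims at 163 and 483. Next I lift it and carry it to the rack.

Run:
```python
from h import *
def st(m):
    s=robot.sense(); print(m,round(s['time_s'],2),np.round(s['ee_pos'],4),np.round(s['wrist_force'],1),np.round(s['torque'],2),round(s['opening'],4))
robot.servo_line([.509,.1747,.22],feed=.06); st('up')
robot.servo_line([.509,.1747,.29],feed=.12)
robot.servo_line([.53,-.02,.29],quat(np.radians(-8.5)),feed=.15)
robot.servo_line([.5386,-.2347,.29],quat(np.radians(-11.2)),feed=.15); robot.pause(.3); st('over')
snap('wrist','w3'); snap('top','t3')
```

```text
up 6.49 [0.5086 0.1746 0.2194] [-0.2  0.6 -4. ] [ 0.   -0.01 -0.02] 0.0152
over 10.57 [ 0.5387 -0.2343  0.2901] [ 0.  -0.2 -5.2] [0.01 0.02 0.04] 0.0154
```

View pics/w3.png

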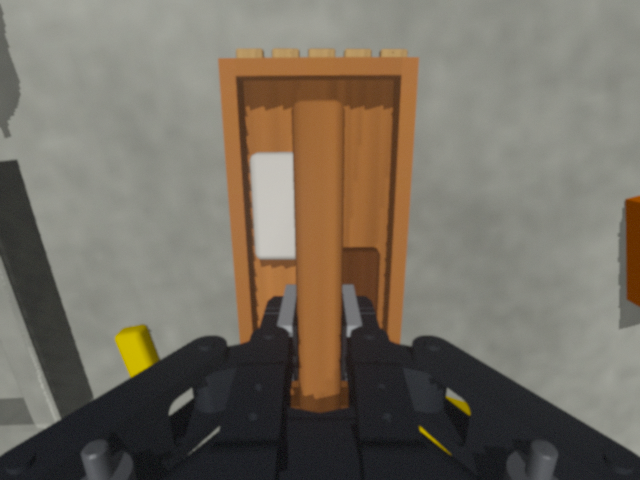

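Run:
```python
from h import *
d=load('w3'); u=np.array([np.cos(np.radians(-11.2)),np.sin(np.radians(-11.2)),0]); v=np.array([-u[1],u[0],0])
T=np.array([.5387,-.2343,0])
for n,z,L,pts in (('tray',.174,.105,[(220,58),(418,58)]),('rack',.02,.14,[(237,48),(408,49)])):
    q=[world(d,*p,z)-T for p in pts]; m=(q[0]+q[1])/2; w=q[0]-q[1]
    print(n,'centre along,across',m@u-L,m@v,'yaw off',np.degrees(np.arctan2(-(w@u),w@v)),'width',np.linalg.norm(w))
```

```text
tray centre along,across 0.0002347087620760968 -0.0005046437556046477 yaw off 0.04828486199334685 width 0.09416162150449868
rack centre along,across 0.00043509765782323573 -0.0035216958972403237 yaw off -0.23892306496967688 width 0.14779275166564568
```

Run:
```python
from h import *
def st(m):
    s=robot.sense(); print(m,round(s['time_s'],2),np.round(s['ee_pos'],4),np.round(s['wrist_force'],1),np.round(s['torque'],2),round(s['opening'],4)); return s
x,y=.5383,-.2366; q=quat(np.radians(-11.6))
robot.servo_line([x,y,.175],q,feed=.1); st('near')
z=.165
while z>.157:
    robot.servo_line([x,y,z],feed=.03); robot.pause(.1); s=st(z)
    if s['wrist_force'][2]>0: break
    z-=.0015
robot.gripper_open(); robot.pause(.3); st('open')
robot.servo_line([x,y,.30],feed=.1)
robot.pause(.3); snap('wrist','w4'); robot.movep([.35,.35,.35],quat(0)); snap('top','t4'); st('end')
i=cv2.imread('pics/t4.png'); a=cv2.resize(i[130:260,270:370],None,fx=4.4,fy=4.4,interpolation=2); b=cv2.resize(i[130:260,425:503],None,fx=4.4,fy=4.4,interpolation=2)
cv2.imwrite('pics/c4.png',cv2.hconcat([a,b]))
```

```text
near 11.97 [ 0.5389 -0.237   0.176 ] [-0.5  0.9 -4.4] [ 0.01 -0.   -0.03] 0.0151
0.165 12.55 [ 0.5384 -0.2366  0.165 ] [-0.3  0.8 -4.4] [0.02 0.04 0.04] 0.0154
0.1635 12.9 [ 0.5383 -0.2366  0.1635] [-0.5  1.1 -4.9] [ 0.   -0.    0.05] 0.0151
0.162 13.25 [ 0.5383 -0.2366  0.162 ] [-0.3 -0.4 -4.5] [ 0.01 -0.03 -0.01] 0.0147
0.1605 13.6 [ 0.5383 -0.2366  0.1605] [ 1.  -0.2 -4.7] [0.06 0.02 0.01] 0.0152
0.159 13.95 [ 0.5384 -0.2367  0.1602] [-3.9  3.3  6.4] [0.37 0.62 0.01] 0.0154
open 14.93 [ 0.5383 -0.2366  0.159 ] [0.4 0.3 0.2] [-0.04 -0.05  0.07] 0.0851
end 19.1 [0.3507 0.3495 0.3499] [-1.  -0.1  1.3] [-0.03 -0.02  0.03] 0.0854
```

View pics/w4.png

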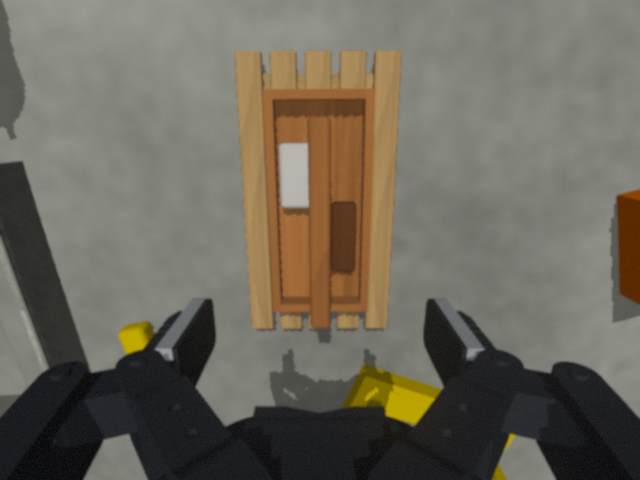

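View pics/c4.png

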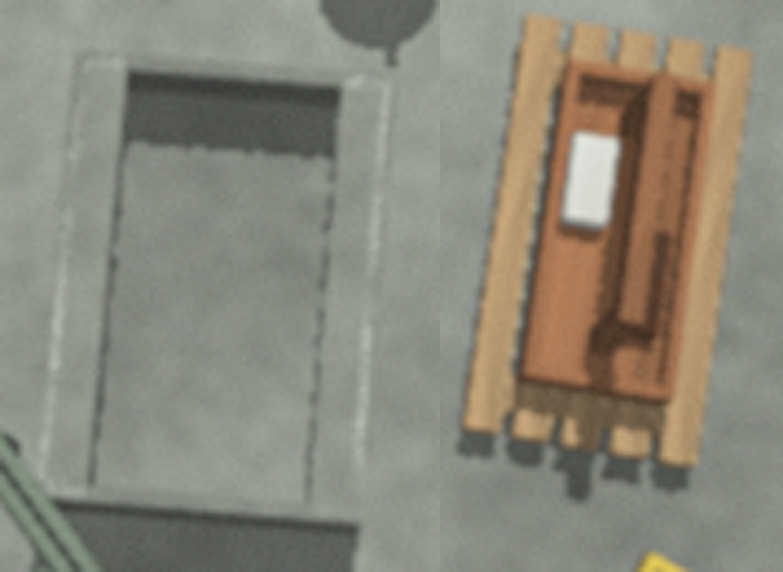

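The wrist picture shows the tray (columns 264–374) centred on the rack (236–401) and parallel to the slats. The top view shows the trough empty.

```bash
python3 -c "
from rig import robot
print(robot.job_done())"
```

```text
the job is handed in; nothing more can be done
None
```

The tray was turned free in the trough, lifted out level, set down in the middle of the drying board along its length and released, and the job was handed in at about 19 s; the washboard and look-alikes were not touched.

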